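# Sweep the cutters off the pastry board into the sheet pan

### The arm

A 6-joint arm with a two-finger parallel gripper is mounted at the origin on the work surface. World frame = base frame: x ahead of the robot, y to its left, z up, the work surface at z = 0. Lengths are in m, angles in rad, forces in N, time in s.
With the tool pointing down it reaches from about 0.4 to 0.825 m from the base axis. Payload 7 kg.
Tool frame: the origin (TCP) lies at the centre of the arm's flange, where the gripper is bolted on; the fingertips stand 178 mm ahead of it and the grasp point (between the pads) lies 159 mm ahead of it; z points along the fingers, y is the direction in which the jaws open and shut (so a half turn about z gives the same grasp; the last joint's range is limited). The gripper opens to 88 mm and grips with 3 to 60 N. Pads are 19 mm wide; open, the fingers measure 130 mm over their backs; the gripper's body (78 mm by 193 mm) begins 47 mm behind the grasp point.
Start: joints at [1.524, 0.359, 0.012, 0, -1.224, -0.288], TCP at [0.222, 0.637, 0.405] pointing down, gripper open.
Joint ranges: [-3.07, 3.07], [-1.43, 2.12], [-1.02, 1.25], [-3.03, 1.67], [-3.05, -0], [-3.03, 3.03]. Speed limits (rad/s): [2.39, 2.39, 3.01, 3.14, 3.14, 3.14].

### API

Orientations are given as [roll, pitch, yaw] about the fixed x, y, z axes, in that order (R = Rz(yaw) Ry(pitch) Rx(roll)).
In Python, from station import * gives the robot as it stands.
- The arm moves only by the tool send_rows, never from a script. Its argument "motion" is a list of rows, each an object with "offset": the shift along the tool's x, y, z in cm, a list of three; "turn": the turn about the tool's z in degrees. In form: [{"offset": [x, y, z], "turn": turn}, ...]. A call has 1 to 8 rows; each row is the pose to reach, as a shift and turn from the pose commanded when the call began, along the tool's axes at that moment; what a row does not reach only later rows make up. A row lasts 1/10 s, in which the tool goes at most 50 mm and 8.59 degrees, less where a joint would pass 70% of its speed; a pose out of reach is approached as far as the arm can. A call with a gripper value outside its range is refused whole. "hand" is the opening, from -1 (shut) to 1 (fully open), set as the call begins (left out, the last holds). The fingers move at their own pace and stop on an object; "squeeze" is the grip in N (left out, the last holds). Time passes only in rows, so rows that repeat a pose let the fingers close. It gives the time, the measured TCP pose, the force and the opening at its end, in the units of the state.
- get_state(): the state, without advancing time (a new reading comes with each control period).
- grab_frame(name): name is "scene" or "top" or "wrist"; returns a dict with "frame" (384x512x3 uint8, blue, green, red), "range_z" (384x512 float32, m along the optical axis (not along the pixel's ray), 0 where there is no reading), "vertical_fov" (degrees; the focal length in pixels is half the picture's height over the tangent of half this angle, whatever the lens; pixels are square), "cx", "cy" (the principal point, pixels), "cam_to_world" (4x4, takes a point from camera to world coordinates). Camera axes: x right, y up, looking along -z (the intrinsics and any distortion apply to the point x, -y, -z); pixel columns grow to the right and rows downward; lengths in m; the calibration is good to about 2 mm. A picture is of the moment at which its call begins.
- job_done(): hands the job in, once; it reports no verdict.
The state is a dict: "t": time; "q": joint angles; "qd": joint speeds; "joint_efforts": joint torques, N m; "eef_pos": TCP position; "ee_rot": TCP orientation; "force": force on the tool from outside, world axes, zero at the start; "moment": the same for the moment, N m; "width": finger opening in m.
Only numpy, scipy, OpenCV 4.12 (cv2) and the standard library are available. Lean on these libraries where they do the work, as an engineer would, in place of code of your own. Each camera call takes 0.05 s, during which the arm holds its last target. There are 200 camera calls.

### The job

Clear the pastry board: use the fingertips to sweep the three round steel ring cutters along the board and over its edge into the shallow sheet pan that stands against it, so that all three end up in the pan and off the board. Only slide them: never pick them up or stand them on edge. Leave the white ramekin where it is on the board, and do not disturb the oil bottle or the scraper.

Things in the scene. Friction and masses are not known exactly. Their poses are not given: they have to be found in the camera images.
- board: fixed light wooden pastry board, 300 mm (its x) by 340 mm (its y) by 16 mm thick, lying on the bench. Origin: centre of its underside; its flat top is 16 mm above the bench. Its +y edge, 170 mm from the origin, is the one the pan stands against
- pan: fixed small shallow aluminium sheet pan, 240 mm (its x) by 165 mm (its y), open at the top, turned like the board, its long wall 3 to 4 mm from the board's +y edge. Walls 3 mm thick, rim 12 mm above the bench (4 mm lower than the board's top), floor 3 mm above the bench; what is swept off the board's edge drops 13 mm onto the floor. Origin: centre of its underside
- cutter_large: plain steel ring cutter, the largest of three: an open ring 72 mm outside diameter, 66 mm inside, 25 mm tall, about 60 g, open at top and bottom, lying flat on the board; it slides easily. It can be pushed on its outside, or the closed fingertips can be set down inside it to sweep it along. Origin: centre of its underside
- cutter_medium: plain steel ring cutter, the middle one of three: an open ring 66 mm outside diameter, 60 mm inside, 25 mm tall, about 60 g, open at top and bottom, lying flat on the board; it slides easily. It can be pushed on its outside, or the closed fingertips can be set down inside it to sweep it along. Origin: centre of its underside
- cutter_small: plain steel ring cutter, the smallest of three: an open ring 60 mm outside diameter, 54 mm inside, 25 mm tall, about 60 g, open at top and bottom, lying flat on the board; it slides easily. It can be pushed on its outside, or the closed fingertips can be set down inside it to sweep it along. Origin: centre of its underside
- ramekin: white ceramic ramekin, a round open cup 66 mm across the rim, 45 mm tall, standing on the board among the cutters; stays. Origin: centre of its underside
- oil_bottle: green oil bottle with white cap, 60 mm diameter, 180 mm tall, on the bench to the robot's right of the board; stays. Origin: centre of its underside
- scraper: bench scraper lying flat on the bench to the robot's left of the pan: steel blade 150 by 75 mm with a wooden grip along one long side, 20 mm tall; stays. Origin: on the bench under the middle of the blade

How it is judged:
At the end, for the whole second after the job is handed in: All three cutters lie in the sheet pan (each one's centre inside the pan's walls and no higher than 30 mm above the bench; one may rest on another), at rest (under 30 mm/s) and not touching the board; ramekin upright and, like the bottle and scraper, within 15 mm of its start (x of cutter_large in the frame of pan between -0.118 and 0.118 m and y of cutter_large in the frame of pan between -0.08 and 0.08 m and height (world z) of each of cutter_large, cutter_medium, cutter_small below 0.03 m and contact force between each of cutter_large, cutter_medium, cutter_small and board below 0.05 N and linear speed of each of cutter_large, cutter_medium, cutter_small below 0.03 m/s and x of cutter_medium in the frame of pan between -0.118 and 0.118 m and y of cutter_medium in the frame of pan between -0.08 and 0.08 m and x of cutter_small in the frame of pan between -0.118 and 0.118 m and y of cutter_small in the frame of pan between -0.08 and 0.08 m and distance of each of ramekin, oil_bottle, scraper from where it was at the start of the episode below 0.015 m and angle between ramekin's own z axis and vertical below 0.1 rad).
It fails at once if a cutter is lifted or stood on edge (its underside's centre more than 15 mm above the board's top) (height (world z) of any of cutter_large, cutter_medium, cutter_small above 0.031 m).
It fails at once if the ramekin, oil bottle or scraper is moved by more than 15 mm (distance of any of ramekin, oil_bottle, scraper from where it was at the start of the episode above 0.015 m).
It also fails if it takes over 69 s, if anything falls off the work surface, if the arm or the gripper's body presses on something with over 40 N, if the wrist force passes 120 N, or if a joint passes its speed limit or range.

## Working session

There is one attempt and no reset: what is moved stays moved. The work goes in short steps, Python scripts to look and compute and a tool call to move; the robot and the scene stay as the last step left them, time stands still between calls to the robot, and variables do not carry over. Pictures are saved under pics/ and viewed, about 8 in all and at most 12, crops included, and the job is handed in when it is done.

Besides the shell and the picture viewer there is one more tool, called after "Call:" by a JSON object that holds its "api" and its "payload", one argument or row to a line. send_rows: Moves the arm, as the interface text tells. Its arguments: {"type":"object","properties":{"motion":{"type":"array"},"hand":{"type":"number"},"squeeze":{"type":"number"}},"required":["motion"]}

```bash
mkdir -p pics; ls
cat > h.py <<'E'
from station import *
import numpy as np, cv2
def cam(n):
    f=grab_frame(n); np.savez(f'/tmp/{n}.npz',**{k:np.asarray(v) for k,v in f.items()}); return f
def load(n): return dict(np.load(f'/tmp/{n}.npz'))
def fl(f): return f['frame'].shape[0]/2/np.tan(np.radians(f['vertical_fov'])/2)
def ray(f,u,v,z):
    F=fl(f); T=f['cam_to_world']; d=T[:3,:3]@np.array([(u-f['cx'])/F,-(v-f['cy'])/F,-1]); o=T[:3,3]
    return o+d*(z-o[2])/d[2]
def pts(f):
    F=fl(f); T=f['cam_to_world']; Z=f['range_z']; h,w=Z.shape; v,u=np.mgrid[:h,:w]
    P=np.stack([(u-f['cx'])/F*Z,-(v-f['cy'])/F*Z,-Z],-1); return P@T[:3,:3].T+T[:3,3]
E
python3 - <<'E'
from h import *
s=get_state(); print(s)
a=cam('top');b=cam('scene')
for n,f in(('top',a),('scene',b)):
    cv2.imwrite(f'pics/{n}0.png',f['frame']); print(n,f['vertical_fov'],f['cx'],f['cy'],f['cam_to_world'].round(3).tolist(),[k for k in f])
E
```

```text
pics
{'t': 0.0, 'q': array([ 1.52409838e+00,  3.59353040e-01,  1.10445765e-02, -3.65014029e-04,
       -1.22409692e+00, -2.88091101e-01]), 'qd': array([ 0.0016837 , -0.00137379,  0.00093623,  0.0007905 , -0.00110273,
       -0.00023762]), 'joint_efforts': array([ 8.00305043e-04, -5.82725143e+01,  2.93046194e+01,  6.99711487e+00,
        7.08613690e-03, -1.62446686e-04]), 'eef_pos': array([0.22172398, 0.63732422, 0.40373544]), 'ee_rot': array([ 3.13995241e+00, -1.28219843e-04, -3.34913246e-01]), 'force': array([ 0.02046107,  0.54748651, -0.29206771]), 'moment': array([ 0.00198382, -0.08856902,  0.03009534]), 'width': 0.08763336394573566}
top 56.873890097875254 255.0311557723823 190.9942662654926 [[-0.021, 0.995, -0.101, 0.463], [-0.999, -0.024, -0.028, -0.012], [-0.03, 0.101, 0.994, 1.041], [0.0, 0.0, 0.0, 1.0]] ['frame', 'range_z', 'vertical_fov', 'cx', 'cy', 'cam_to_world']
scene 49.092981202757805 249.7836066337658 200.21815390201323 [[0.097, -0.692, 0.715, 1.43], [0.995, 0.074, -0.063, -0.067], [-0.01, 0.718, 0.696, 0.883], [0.0, 0.0, 0.0, 1.0]] ['frame', 'range_z', 'vertical_fov', 'cx', 'cy', 'cam_to_world']
```

View pics/top0.png

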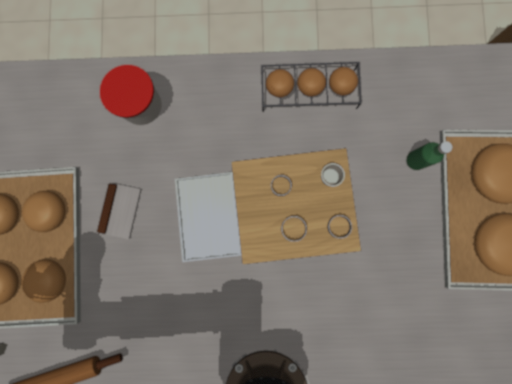

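View pics/scene0.png

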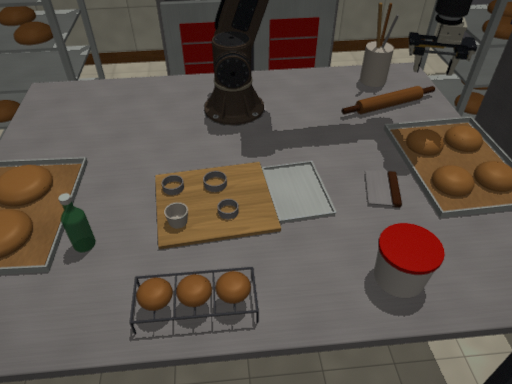

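The top view shows the board with corners near (233,161), (347,149), (359,250) and (242,263), and the pan to its left (+y). The rings are at (282,185), (294,228) and (340,225), and the ramekin is at (332,175). The scene view confirms this layout, with the bottle at (77,225) and the scraper at (383,188).

```bash
cat > meas.py <<'E'
from h import *
from scipy.optimize import least_squares
def circ(p):
    r=least_squares(lambda c:np.hypot(p[:,0]-c[0],p[:,1]-c[1])-c[2],[*p.mean(0),.03],loss='soft_l1',f_scale=.002).x; return r
def board(f):
    hsv=cv2.cvtColor(f['frame'],cv2.COLOR_BGR2HSV)
    return hsv
def blobs(f,poly,thr=60):
    hsv=board(f); m=np.zeros(hsv.shape[:2],np.uint8); cv2.fillPoly(m,[np.int32(poly)],255)
    g=((hsv[...,1]<thr)&(m>0)).astype(np.uint8)*255
    return g
E
python3 - <<'E'
from meas import *
W={}
for n,poly in(('top',[(237,165),(344,154),(355,246),(246,258)]),('scene',[(158,178),(158,175),(266,168),(274,231),(162,238)])):
    f=load(n); g=blobs(f,poly,75); g=cv2.morphologyEx(g,cv2.MORPH_CLOSE,np.ones((3,3)))
    cs,_=cv2.findContours(g,cv2.RETR_EXTERNAL,cv2.CHAIN_APPROX_NONE)
    P=pts(f)
    for c in cs:
        if cv2.contourArea(c)<60: continue
        c=c[:,0]; z=P[c[:,1],c[:,0],2]
        hull=cv2.convexHull(c)[:,0]
        for zz in(.041,.0285): 
            p=np.array([ray(f,u,v,zz)[:2] for u,v in hull]); print(n,c.mean(0).round(1),zz,circ(p).round(4),'zmax',np.percentile(z,[50,95]).round(3))
    cv2.imwrite(f'pics/m_{n}.png',g)
    hsv=board(f); wood=((hsv[...,0]>8)&(hsv[...,0]<25)&(hsv[...,1]>75)).astype(np.uint8)*255
    u0,v0,u1,v1=(210,135,375,280) if n=='top' else (145,155,290,250)
    w=np.zeros_like(wood); w[v0:v1,u0:u1]=wood[v0:v1,u0:u1]
    cs,_=cv2.findContours(cv2.morphologyEx(w,cv2.MORPH_CLOSE,np.ones((3,3))),cv2.RETR_EXTERNAL,cv2.CHAIN_APPROX_NONE); c=max(cs,key=cv2.contourArea)
    q=np.array([ray(f,u,v,.016)[:2] for u,v in c[:,0]]).astype(np.float32); print('board',cv2.minAreaRect(q),np.median(P[c[:,0,1],c[:,0,0],2]))
f=load('top');P=pts(f)
# pan: from bright pixels left
hsv=board(f); w=((hsv[...,2]>150)&(hsv[...,1]<40)).astype(np.uint8)*255; w[:, :165]=0; w[:,245:]=0; w[:160]=0; w[275:]=0
cs,_=cv2.findContours(w,cv2.RETR_EXTERNAL,cv2.CHAIN_APPROX_NONE); c=max(cs,key=cv2.contourArea)
print('pan',cv2.minAreaRect(np.array([ray(f,u,v,.012)[:2] for u,v in c[:,0]]).astype(np.float32)))
E
python3 -c "
import cv2,numpy as np
a=cv2.imread('pics/m_top.png')[140:270,220:370];b=cv2.imread('pics/top0.png')[140:270,220:370]
cv2.imwrite('pics/c0.png',cv2.resize(np.hstack([a,b]),None,fx=2.6,fy=2.6))"
```

```text
top [293.6 228.5] 0.041 [ 0.4574 -0.09    0.0363] zmax [0.038 0.043]
top [293.6 228.5] 0.0285 [ 0.4574 -0.0909  0.0367] zmax [0.038 0.043]
top [339.6 226.4] 0.041 [ 0.4604 -0.2179  0.0337] zmax [0.032 0.042]
top [339.6 226.4] 0.0285 [ 0.4603 -0.2205  0.0341] zmax [0.032 0.042]
top [280.8 184.8] 0.041 [ 0.5808 -0.0574  0.0302] zmax [0.039 0.043]
top [280.8 184.8] 0.0285 [ 0.5823 -0.0579  0.0306] zmax [0.039 0.043]
top [332.5 174.5] 0.041 [ 0.6069 -0.2041  0.0346] zmax [0.018 0.063]
top [332.5 174.5] 0.0285 [ 0.6087 -0.2065  0.035 ] zmax [0.018 0.063]
board ((0.5240936279296875, -0.09679003059864044), (0.2978069484233856, 0.3371471166610718), 5.2889628410339355) 0.015099154254007097
scene [176.5 214.5] 0.041 [ 0.5996 -0.1997  0.0445] zmax [0.051 0.063]
scene [176.5 214.5] 0.0285 [ 0.5872 -0.2016  0.0452] zmax [0.051 0.063]
scene [227.5 208.6] 0.041 [ 0.5901 -0.0554  0.037 ] zmax [0.037 0.043]
scene [227.5 208.6] 0.0285 [ 0.5776 -0.0552  0.0375] zmax [0.037 0.043]
scene [172.4 184.3] 0.041 [ 0.4702 -0.2161  0.04  ] zmax [0.038 0.042]
scene [172.4 184.3] 0.0285 [ 0.4559 -0.2183  0.0406] zmax [0.038 0.042]
scene [214.7 180.9] 0.041 [ 0.4675 -0.088   0.0425] zmax [0.038 0.043]
scene [214.7 180.9] 0.0285 [ 0.4532 -0.0883  0.0431] zmax [0.038 0.043]
board ((0.5288650989532471, -0.09396716952323914), (0.31009429693222046, 0.33936774730682373), 5.206371307373047) 0.013116522706476674
pan ((0.4970993399620056, 0.15699295699596405), (0.24022965133190155, 0.1710570901632309), 5.264408588409424)
```

View pics/c0.png

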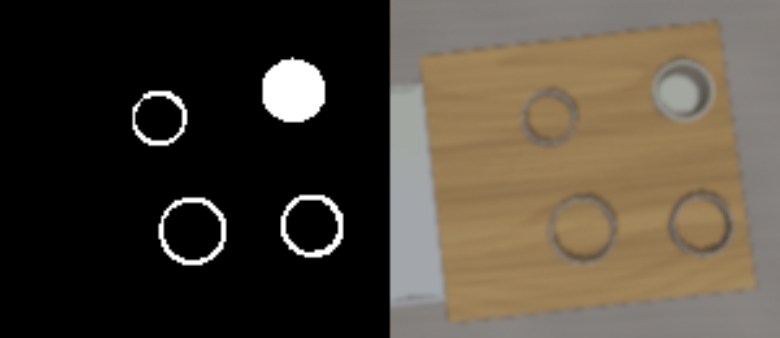

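The two views agree to within a few mm on the rings, and the ring tops read about 0.042 m. I'll close the fingers and go above the large ring, with the jaw axis across the sweep direction.

Call:
{"api": "send_rows", "payload": {
  "motion": [
    {"offset":[46.2,61.0,0],"turn":65.5},
    {"offset":[46.2,61.0,0],"turn":65.5},
    {"offset":[46.2,61.0,0],"turn":65.5},
    {"offset":[46.2,61.0,0],"turn":65.5},
    {"offset":[46.2,61.0,0],"turn":65.5},
    {"offset":[46.2,61.0,0],"turn":65.5},
    {"offset":[46.2,61.0,0],"turn":65.5},
    {"offset":[46.2,61.0,0],"turn":65.5}
  ],
  "hand": -1,
  "squeeze": 10
}}

```text
t: 0.9
eef_pos: [0.3451, 0.2548, 0.4046]
ee_rot: [-3.142, 0.0, -1.483]
force: [1.2, 0.3, 0.7]
width: 0.0291
```

Call:
{"api": "send_rows", "payload": {
  "motion": [
    {"offset":[35.0,-8.1,8],"turn":0},
    {"offset":[35.0,-8.1,8],"turn":0},
    {"offset":[35.0,-8.1,8],"turn":0},
    {"offset":[35.0,-8.1,8],"turn":0},
    {"offset":[35.0,-8.1,8],"turn":0},
    {"offset":[35.0,-8.1,8],"turn":0},
    {"offset":[35.0,-8.1,8],"turn":0},
    {"offset":[35.0,-8.1,8],"turn":0}
  ]
}}

```text
t: 1.7
eef_pos: [0.4583, -0.0873, 0.3233]
ee_rot: [3.139, -0.0, -1.481]
force: [0.1, 1.0, 0.1]
width: 0.0003
```

```bash
cat > look.py <<'E'
from meas import *
import sys
B=np.array([.524,-.097]); a=np.radians(5.27); R=np.array([[np.cos(a),-np.sin(a)],[np.sin(a),np.cos(a)]])
tob=lambda p:(np.asarray(p)[:2]-B)@R
def tgt(bx,by,z):
    "offset in cm, tool axes, to put TCP over board-frame point with fingertips at z"
    s=get_state(); y=s['ee_rot'][2]; d=B+R@[bx,by]-s['eef_pos'][:2]
    return np.round(100*np.array([d@[np.cos(y),np.sin(y)],d@[np.sin(y),-np.cos(y)],s['eef_pos'][2]-z-.178]),2)
def st():
    s=get_state(); print('t',round(s['t'],2),'tcp',s['eef_pos'].round(4),'board',tob(s['eef_pos']).round(4),'tipz',round(s['eef_pos'][2]-.178,4),'yaw-board deg',np.degrees(s['ee_rot'][2]-a).round(2),'F',s['force'].round(1),'w',s['width'].round(4))
E
python3 - <<'E'
from look import *
st(); f=cam('wrist'); cv2.imwrite('pics/w1.png',f['frame']); print(f['cam_to_world'].round(3).tolist())
print(tgt(-.0662,.0122,.1))
E
```

```text
Traceback (most recent call last):
  File "look.py", line 10, in st
    s=get_state(); print('t',round(s['t'],2),'tcp',s['eef_pos'].round(4),'board',tob(s['eef_pos']).round(4),'tipz',round(s['eef_pos'][2]-.178,4),'yaw-board deg',np.degrees(s['ee_rot'][2]-a).round(2),'F',s['force'].round(1),'w',s['width'].round(4))
                                                                                                                                                                                                                                   ^^^^^^^^^^^^^^^^
AttributeError: 'float' object has no attribute 'round'
```

```bash
sed -i "s/s\['width'\].round(4)/round(s['width'],4)/" look.py
python3 - <<'E'
from look import *
st(); f=cam('wrist'); cv2.imwrite('pics/w1.png',f['frame']); print(f['cam_to_world'].round(3).tolist())
print(tgt(-.0662,.0122,.1))
E
```

```text
t 1.7 tcp [ 0.4583 -0.0873  0.3233] board [-0.0645  0.0157] tipz 0.1453 yaw-board deg -90.14 F [0.1 1.  0.1] w 0.0003
[[-0.996, 0.086, 0.028, 0.464], [-0.09, -0.956, -0.279, -0.164], [0.002, -0.281, 0.96, 0.304], [0.0, 0.0, 0.0, 1.0]]
[0.31 0.19 4.49]
```

View pics/w1.png

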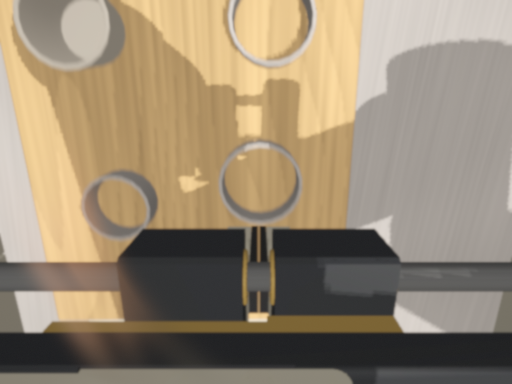

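The wrist view shows the large ring centred near (260,182), the small one near (118,205), the medium one near (272,20), and the ramekin at the top left. I'll fit the rings from here.

Run:
```python
from look import *
f=load('wrist'); f['frame']=f['frame'].astype(np.uint8)
P=pts(f)
for n,(u,v,w,R0) in dict(large=(260,182,55,.036),medium=(272,20,60,.033),small=(118,205,50,.030)).items():
    # ring-top points by depth within window
    Q=P[max(0,v-w):min(227,v+w),u-w:u+w].reshape(-1,3); Q=Q[(Q[:,2]>.036)&(Q[:,2]<.046)]
    r=circ(Q[:,:2]); print(n,len(Q),'ztop',np.percentile(Q[:,2],[50,95]).round(4),'world',r.round(4),'board',tob(r).round(4))
g=blobs(f,[(10,0),(355,0),(345,226),(60,226)],70)
cs,_=cv2.findContours(g,cv2.RETR_EXTERNAL,cv2.CHAIN_APPROX_NONE)
for c in cs:
    if cv2.contourArea(c)<800: continue
    p=np.array([ray(f,*x,.041)[:2] for x in cv2.convexHull(c)[:,0]]); r=circ(p); print('mask',c[:,0].mean(0).round(),r.round(4),tob(r).round(4))
```

```text
large 1065 ztop [0.0409 0.0421] world [ 0.4547 -0.0901  0.0341] board [-0.0683  0.0132]
medium 804 ztop [0.041  0.0423] world [ 0.4578 -0.2177  0.031 ] board [-0.077  -0.1141]
small 709 ztop [0.0406 0.0419] world [ 0.5776 -0.0575  0.0281] board [0.057  0.0344]
mask [114. 201.] [ 0.5747 -0.0615  0.0322] [0.0537 0.0307]
mask [260. 183.] [ 0.4555 -0.0922  0.0363] [-0.0678  0.0111]
mask [272.  35.] [ 0.4583 -0.219   0.0331] [-0.0766 -0.1154]
mask [68. 29.] [ 0.6086 -0.2066  0.0395] [ 0.0742 -0.1169]
```

Call:
{"api": "send_rows", "payload": {
  "motion": [
    {"offset":[0.4,0.25,4],"turn":0},
    {"offset":[0.4,0.25,8.5],"turn":0},
    {"offset":[0.4,0.25,8.5],"turn":0},
    {"offset":[0.4,0.25,8.5],"turn":0}
  ]
}}

```text
t: 2.15
eef_pos: [0.4562, -0.0882, 0.2399]
ee_rot: [3.139, -0.001, -1.477]
force: [0.0, -0.7, 1.0]
width: 0.0004
```

Run:
```python
from look import *
st(); print(tgt(-.067,.0125,.020))
```

```text
t 2.15 tcp [ 0.4562 -0.0882  0.2399] board [-0.0667  0.015 ] tipz 0.0619 yaw-board deg -89.91 F [ 0.  -0.7  1. ] w 0.0004
[0.25 0.03 4.19]
```

Call:
{"api": "send_rows", "payload": {
  "motion": [
    {"offset":[0.2,0,2.5],"turn":0},
    {"offset":[0.2,0,4.1],"turn":0},
    {"offset":[0.2,0,4.1],"turn":0},
    {"offset":[-1,0,4.1],"turn":0},
    {"offset":[-2,0,4.1],"turn":0}
  ]
}}

```text
t: 2.65
eef_pos: [0.455, -0.0673, 0.2005]
ee_rot: [-3.139, 0.0, -1.478]
force: [-1.0, -0.6, -0.2]
width: 0.0003
```

Run:
```python
from look import *
st()
```

```text
t 2.65 tcp [ 0.455  -0.0673  0.2005] board [-0.0659  0.0359] tipz 0.0225 yaw-board deg -89.95 F [-1.  -0.6 -0.2] w 0.0003
```

Call:
{"api": "send_rows", "payload": {
  "motion": [
    {"offset":[-1.5,0,0.2],"turn":0},
    {"offset":[-3.5,0.1,0.2],"turn":0},
    {"offset":[-5.5,0.2,0.2],"turn":0},
    {"offset":[-7.5,0.3,0.2],"turn":0},
    {"offset":[-9.5,0.4,0.2],"turn":0},
    {"offset":[-11.5,0.5,0.2],"turn":0},
    {"offset":[-13,0.5,0.2],"turn":0},
    {"offset":[-14.5,0.5,0.2],"turn":0}
  ]
}}

```text
t: 3.45
eef_pos: [0.4358, 0.0774, 0.1981]
ee_rot: [-3.139, 0.001, -1.476]
force: [0.1, -0.0, -0.3]
width: 0.0005
```

Run:
```python
from look import *
st(); f=cam('scene'); cv2.imwrite('pics/s2.png',cv2.resize(f['frame'][130:260,130:360],None,fx=3,fy=3))
```

```text
t 3.45 tcp [0.4358 0.0774 0.1981] board [-0.0718  0.1818] tipz 0.0201 yaw-board deg -89.87 F [ 0.1 -0.  -0.3] w 0.0005
```

View pics/s2.png

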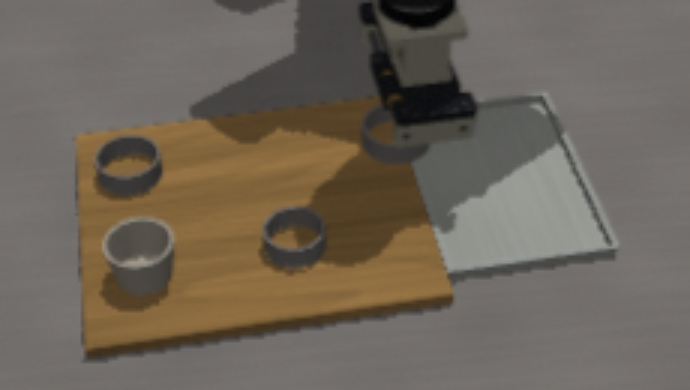

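The large ring is following the fingers, straddling the board edge near crop (395,135). I'll keep sweeping into the pan.

Call:
{"api": "send_rows", "payload": {
  "motion": [
    {"offset":[-1.5,0,0],"turn":0},
    {"offset":[-3,0,0.2],"turn":0},
    {"offset":[-4.5,0,0.5],"turn":0},
    {"offset":[-6,0,0.8],"turn":0},
    {"offset":[-7.5,0,0.8],"turn":0},
    {"offset":[-9,0,0.8],"turn":0},
    {"offset":[-10.5,0,0.8],"turn":0},
    {"offset":[-10.8,0,0.8],"turn":0}
  ]
}}

```text
t: 4.3
eef_pos: [0.426, 0.1851, 0.1889]
ee_rot: [-3.141, 0.001, -1.476]
force: [0.2, -0.6, 0.2]
width: 0.0001
```

Run:
```python
from look import *
st(); f=cam('scene'); cv2.imwrite('pics/s3.png',cv2.resize(f['frame'][130:260,130:360],None,fx=3,fy=3))
```

```text
t 4.3 tcp [0.426  0.1851 0.1889] board [-0.0717  0.2899] tipz 0.0109 yaw-board deg -89.86 F [ 0.2 -0.6  0.2] w 0.0001
```

View pics/s3.png

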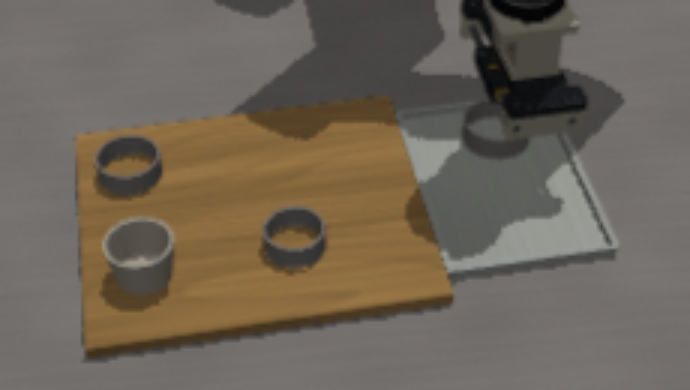

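The large ring now lies in the pan, near crop (495,130). I'll back off, lift, and go to the small ring.

Call:
{"api": "send_rows", "payload": {
  "motion": [
    {"offset":[1.0,0,0],"turn":0},
    {"offset":[1.0,0,-2],"turn":0},
    {"offset":[1.0,0,-6],"turn":0},
    {"offset":[5,-2,-8],"turn":0},
    {"offset":[25.6,-13,-8],"turn":0},
    {"offset":[25.6,-13,-8],"turn":0},
    {"offset":[25.6,-13,-8],"turn":0},
    {"offset":[25.6,-13,-8],"turn":0}
  ]
}}

```text
t: 5.15
eef_pos: [0.5607, -0.0348, 0.2687]
ee_rot: [3.141, 0.0, -1.479]
force: [0.3, 1.2, 0.6]
width: 0.0005
```

Call:
{"api": "send_rows", "payload": {
  "motion": [
    {"offset":[6.6,-3.3,0],"turn":0},
    {"offset":[6.6,-3.3,0],"turn":0},
    {"offset":[6.6,-3.3,0],"turn":0},
    {"offset":[6.6,-3.3,0],"turn":0}
  ]
}}

```text
t: 5.55
eef_pos: [0.5988, -0.096, 0.2679]
ee_rot: [3.14, 0.0, -1.481]
force: [0.4, 0.0, -0.2]
width: 0.0009
```

Run:
```python
from look import *
st(); print(tgt(.058,.033,.019))
f=cam('top'); 
g=blobs(f,[(237,165),(344,154),(355,246),(246,258)],75);P=pts(f)
for n,(u,v,w) in dict(small=(281,185,16),medium=(340,226,18),ramekin=(332,175,16)).items():
    c=np.argwhere(g[v-w:v+w,u-w:u+w])[:,::-1]+[u-w,v-w]
    if len(c)>20:
        r=circ(np.array([ray(f,*x,.061 if n=='ramekin' else .041)[:2] for x in cv2.convexHull(c.astype(np.int32))[:,0]])); print(n,r.round(4),tob(r).round(4))
f=cam('wrist'); P=pts(f).reshape(-1,3); b=(P[:,:2]-B)@R; m=(P[:,2]>.036)&(P[:,2]<.046)&(abs(b[:,0]-.058)<.05)&(abs(b[:,1]-.034)<.05); print('wrist n',m.sum(), circ(b[m]) if m.sum()>30 else '')
```

```text
t 5.55 tcp [ 0.5988 -0.096   0.2679] board [ 0.0745 -0.0059] tipz 0.0899 yaw-board deg -90.11 F [ 0.4  0.  -0.2] w 0.0009
[-3.89  1.66  7.09]
small [ 0.5998 -0.0687  0.0539] [0.0781 0.0212]
medium [ 0.4604 -0.2175  0.0341] [-0.0744 -0.1141]
ramekin [ 0.6122 -0.1931  0.0428] [ 0.079  -0.1038]
wrist n 147 [0.05759392 0.03447865 0.02915259]
```

Call:
{"api": "send_rows", "payload": {
  "motion": [
    {"offset":[-3.9,1.65,0],"turn":0},
    {"offset":[-3.9,1.65,0],"turn":0},
    {"offset":[-3.9,1.65,2.5],"turn":0},
    {"offset":[-3.9,1.65,2.5],"turn":0}
  ]
}}

```text
t: 6.05
eef_pos: [0.5778, -0.0562, 0.2418]
ee_rot: [3.138, 0.0, -1.477]
force: [-0.7, -0.1, -0.1]
width: 0.0005
```

Run:
```python
from look import *
st(); print(tgt(.058,.0345,.019))
f=cam('wrist'); P=pts(f).reshape(-1,3); b=(P[:,:2]-B)@R; m=(P[:,2]>.036)&(P[:,2]<.046)&(abs(b[:,0]-.058)<.04)&(abs(b[:,1]-.034)<.04); print('wrist n',m.sum(), circ(b[m]) if m.sum()>30 else '')
```

```text
t 6.05 tcp [ 0.5778 -0.0562  0.2418] board [0.0573 0.0357] tipz 0.0638 yaw-board deg -89.87 F [-0.7 -0.1 -0.1] w 0.0005
[ 0.12 -0.07  4.48]
wrist n 900 [0.05789261 0.0339224  0.02790831]
```

Call:
{"api": "send_rows", "payload": {
  "motion": [
    {"offset":[0.2,0,2],"turn":0},
    {"offset":[0.2,0,3.5],"turn":0},
    {"offset":[0.2,0,4.4],"turn":0},
    {"offset":[0.2,0,4.4],"turn":0},
    {"offset":[-1,0,4.4],"turn":0},
    {"offset":[-2.5,-0.1,4.4],"turn":0},
    {"offset":[-4.5,-0.3,4.4],"turn":0},
    {"offset":[-6.5,-0.5,4.4],"turn":0}
  ]
}}

```text
t: 6.9
eef_pos: [0.5786, 0.0098, 0.2006]
ee_rot: [-3.14, 0.0, -1.478]
force: [-0.6, 0.7, -0.7]
width: 0.0007
```

Run:
```python
from look import *
st(); print(tgt(.075,.262,.012))
f=cam('wrist'); P=pts(f).reshape(-1,3); b=(P[:,:2]-B)@R; m=(P[:,2]>.03)&(P[:,2]<.046)&(b[:,0]>0)&(b[:,1]>0); print('wrist n',m.sum(), circ(b[m]) if m.sum()>30 else '')
```

```text
t 6.9 tcp [0.5786 0.0098 0.2006] board [0.0641 0.1013] tipz 0.0226 yaw-board deg -89.94 F [-0.6  0.7 -0.7] w 0.0007
[-16.07  -1.1    1.06]
wrist n 1941 [0.06306876 0.07655228 0.01797543]
```

Call:
{"api": "send_rows", "payload": {
  "motion": [
    {"offset":[-2,-0.1,0.2],"turn":0},
    {"offset":[-4,-0.3,0.2],"turn":0},
    {"offset":[-6,-0.5,0.2],"turn":0},
    {"offset":[-8,-0.7,0.2],"turn":0},
    {"offset":[-10,-0.9,0.3],"turn":0},
    {"offset":[-12,-1.1,0.6],"turn":0},
    {"offset":[-14,-1.1,0.9],"turn":0},
    {"offset":[-16,-1.1,1.0],"turn":0}
  ]
}}

```text
t: 7.75
eef_pos: [0.5742, 0.1703, 0.1903]
ee_rot: [-3.141, 0.0, -1.477]
force: [0.5, 0.0, -0.1]
width: 0.0005
```

Run:
```python
from look import *
st(); f=cam('scene'); cv2.imwrite('pics/s4.png',cv2.resize(f['frame'][130:260,130:360],None,fx=3,fy=3))
```

```text
t 7.75 tcp [0.5742 0.1703 0.1903] board [0.0746 0.2616] tipz 0.0123 yaw-board deg -89.91 F [ 0.5  0.  -0.1] w 0.0005
```

View pics/s4.png

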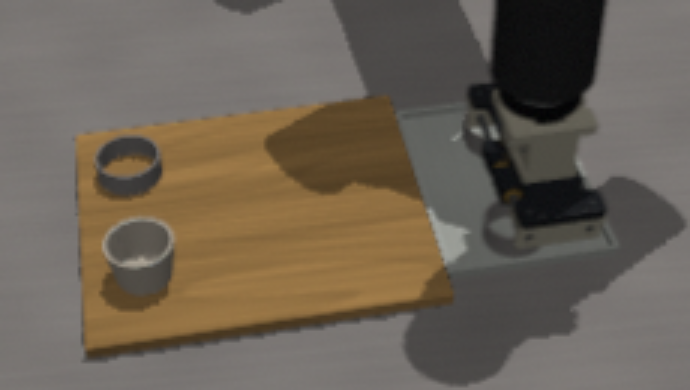

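The small ring is in the pan near crop (510,228), and the large one is still there near (480,130). The medium ring is next.

Call:
{"api": "send_rows", "payload": {
  "motion": [
    {"offset":[0.6,0,0],"turn":0},
    {"offset":[0.6,0,-2],"turn":0},
    {"offset":[0.6,0,-6],"turn":0},
    {"offset":[4,1.5,-7.5],"turn":0},
    {"offset":[37.5,15.1,-7.5],"turn":0},
    {"offset":[37.5,15.1,-7.5],"turn":0},
    {"offset":[37.5,15.1,-7.5],"turn":0},
    {"offset":[37.5,15.1,-7.5],"turn":0}
  ]
}}

```text
t: 8.6
eef_pos: [0.5044, -0.066, 0.2655]
ee_rot: [-3.14, 0.0, -1.477]
force: [1.0, -0.7, 1.4]
width: 0.0007
```

Run:
```python
from look import *
st(); print(tgt(-.0765,-.1145,.06))
f=cam('wrist'); P=pts(f).reshape(-1,3); b=(P[:,:2]-B)@R; m=(P[:,2]>.036)&(P[:,2]<.046)&(abs(b[:,0]+.0765)<.045)&(abs(b[:,1]+.1145)<.045); print('wrist n',m.sum(), circ(b[m]) if m.sum()>30 else '')
```

```text
t 8.6 tcp [ 0.5044 -0.066   0.2655] board [-0.0167  0.0327] tipz 0.0875 yaw-board deg -89.92 F [ 1.  -0.7  1.4] w 0.0007
[14.71  6.    2.75]
wrist n 737 [-0.07644163 -0.11409262  0.03111018]
```

Call:
{"api": "send_rows", "payload": {
  "motion": [
    {"offset":[13.5,5.5,0],"turn":0},
    {"offset":[13.5,5.5,0],"turn":0},
    {"offset":[13.5,5.5,0],"turn":0},
    {"offset":[13.5,5.5,0],"turn":0},
    {"offset":[13.5,5.5,0],"turn":0}
  ]
}}

```text
t: 9.15
eef_pos: [0.4626, -0.2049, 0.2651]
ee_rot: [-3.141, -0.0, -1.481]
force: [0.4, -0.8, -0.4]
width: 0.0006
```

Run:
```python
from look import *
st(); print(tgt(-.0765,-.114,.019))
```

```text
t 9.15 tcp [ 0.4626 -0.2049  0.2651] board [-0.071  -0.1018] tipz 0.0871 yaw-board deg -90.13 F [ 0.4 -0.8 -0.4] w 0.0006
[1.22 0.55 6.81]
```

Call:
{"api": "send_rows", "payload": {
  "motion": [
    {"offset":[1.2,0.55,0],"turn":0},
    {"offset":[1.2,0.55,2.5],"turn":0},
    {"offset":[1.2,0.55,5],"turn":0},
    {"offset":[1.2,0.55,6.8],"turn":0},
    {"offset":[1.2,0.55,6.8],"turn":0},
    {"offset":[0.2,0.5,6.8],"turn":0},
    {"offset":[-1.3,0.3,6.8],"turn":0},
    {"offset":[-3.3,-0.2,6.8],"turn":0}
  ]
}}

```text
t: 9.95
eef_pos: [0.4621, -0.1698, 0.197]
ee_rot: [-3.141, 0.0, -1.478]
force: [0.4, 0.1, -0.1]
width: 0.0006
```

Run:
```python
from look import *
st(); print(tgt(.003,.238,.012))
```

```text
t 9.95 tcp [ 0.4621 -0.1698  0.197 ] board [-0.0683 -0.0668] tipz 0.019 yaw-board deg -89.95 F [ 0.4  0.1 -0.1] w 0.0006
[-30.47  -7.16   0.7 ]
```

Call:
{"api": "send_rows", "payload": {
  "motion": [
    {"offset":[-2,-0.5,0],"turn":0},
    {"offset":[-4,-1,0],"turn":0},
    {"offset":[-6,-1.5,0],"turn":0},
    {"offset":[-8,-2.1,0],"turn":0},
    {"offset":[-10,-2.7,0],"turn":0},
    {"offset":[-12,-3.3,0],"turn":0},
    {"offset":[-14,-4,0],"turn":0},
    {"offset":[-16,-4.7,0],"turn":0}
  ]
}}

```text
t: 10.75
eef_pos: [0.4941, -0.0052, 0.1972]
ee_rot: [-3.141, 0.0, -1.476]
force: [1.0, 0.0, 0.1]
width: 0.0005
```

Run:
```python
from look import *
st(); print(tgt(.003,.238,.012))
f=cam('wrist');g=cam('scene');cv2.imwrite('pics/s5.png',np.hstack([cv2.resize(f['frame'],(400,300)),cv2.resize(g['frame'][130:260,130:303],(400,300))]))
```

```text
t 10.75 tcp [ 0.4941 -0.0052  0.1972] board [-0.0214  0.0941] tipz 0.0192 yaw-board deg -89.87 F [1.  0.  0.1] w 0.0005
[-14.38  -2.47   0.72]
```

View pics/s5.png

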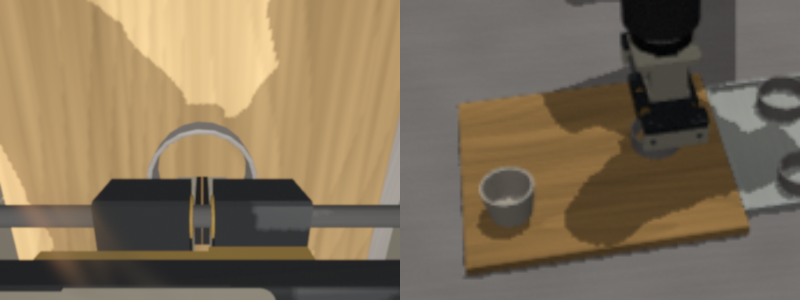

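The medium ring is following the fingers (wrist view near (202,150)), and the other two are in the pan. I'll continue the sweep.

Call:
{"api": "send_rows", "payload": {
  "motion": [
    {"offset":[-2,-0.5,0],"turn":0},
    {"offset":[-4,-1,0],"turn":0},
    {"offset":[-6,-1.5,0],"turn":0},
    {"offset":[-8,-2,0],"turn":0},
    {"offset":[-10,-2.4,0],"turn":0},
    {"offset":[-12,-2.5,0.4],"turn":0},
    {"offset":[-13.5,-2.5,0.7],"turn":0},
    {"offset":[-15,-2.5,0.7],"turn":0}
  ]
}}

```text
t: 11.65
eef_pos: [0.5046, 0.1454, 0.1895]
ee_rot: [3.141, -0.0, -1.478]
force: [1.0, 1.2, 0.1]
width: 0.0006
```

Run:
```python
from look import *
st(); f=cam('wrist'); P=pts(f).reshape(-1,3); b=(P[:,:2]-B)@R; m=(P[:,2]>.02)&(P[:,2]<.05)&(abs(b[:,0])<.04)&(b[:,1]>.1)&(b[:,1]<.24); print(m.sum(), b[m].min(0) if m.any() else '', np.percentile(P[m,2],[5,50,95]) if m.any() else '')
```

```text
t 11.65 tcp [0.5046 0.1454 0.1895] board [0.0029 0.2431] tipz 0.0115 yaw-board deg -89.93 F [1.  1.2 0.1] w 0.0006
2351 [-0.03057712  0.19503093] [0.02156508 0.02801147 0.04478733]
```

The rear of the medium ring is at board y 0.195, past the rim, and its top is at 0.028 m, so it lies flat in the pan. I'll back off and lift clear.

Call:
{"api": "send_rows", "payload": {
  "motion": [
    {"offset":[0.6,0,0],"turn":0},
    {"offset":[0.6,0,-2],"turn":0},
    {"offset":[0.6,0,-6],"turn":0},
    {"offset":[0.6,0,-11],"turn":0},
    {"offset":[0.6,0,-16],"turn":0},
    {"offset":[0.6,0,-16],"turn":0},
    {"offset":[5,0,-16],"turn":0},
    {"offset":[5,0,-16],"turn":0}
  ]
}}

```text
t: 12.5
eef_pos: [0.5091, 0.0913, 0.35]
ee_rot: [3.141, 0.0, -1.48]
force: [0.5, 0.2, -0.9]
width: 0.0006
```

Run:
```python
from look import *
st(); f=cam('scene'); t=cam('top'); 
for n,c in(('top',t),('scene',f)):
    P=pts(c); b=(P[...,:2]-B)@R; m=((P[...,2]>.018)&(P[...,2]<.036)&(b[...,1]>.182)&(b[...,1]<.330)&(abs(b[...,0])<.112)).astype(np.uint8)
    k,l,s,_=cv2.connectedComponentsWithStats(m)
    for i in range(1,k):
        if s[i,4]>25: q=b[l==i]; print(n,s[i,4],circ(q).round(3),'z95',np.percentile(P[l==i][:,2],95).round(3))
cv2.imwrite('pics/s6.png',np.hstack([cv2.resize(f['frame'][130:260,130:360],(400,226)),cv2.resize(t['frame'][130:260,130:360],(400,226))]))
```

```text
t 12.5 tcp [0.5091 0.0913 0.35  ] board [0.0024 0.1889] tipz 0.172 yaw-board deg -90.08 F [ 0.5  0.2 -0.9] w 0.0006
top 47 [-0.07   0.268  0.034] z95 0.03
scene 134 [-0.071  0.271  0.034] z95 0.029
scene 131 [0.005 0.232 0.031] z95 0.029
scene 126 [0.076 0.256 0.028] z95 0.029
```

View pics/s6.png

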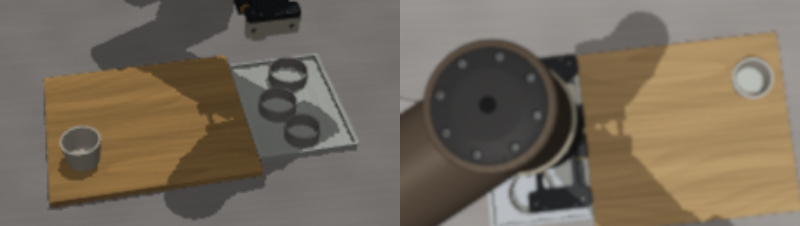

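All three rings lie flat in the pan with their tops at 0.029–0.030 m, clear of the board, and the ramekin is alone on the board. I'll hand in after one check that the ramekin hasn't moved.

Run:
```python
from look import *
f=load('top'); f['frame']=f['frame'].astype(np.uint8); g=blobs(f,[(310,157),(344,154),(350,195),(312,198)],75)
cs,_=cv2.findContours(g,cv2.RETR_EXTERNAL,cv2.CHAIN_APPROX_NONE); c=max(cs,key=cv2.contourArea)
print(c[:,0].mean(0), 'start 332.5 174.5'); print(job_done())
```

```text
[332.48529412 174.42647059] start 332.5 174.5
the job is handed in; nothing more can be done
None
```

The job is handed in at about 12.6 s of robot time, with all three ring cutters in the sheet pan; no verdict is reported. I set the closed fingertips down inside each ring in turn (large, small, medium) and slid it along the board and over the +y edge. Nothing was lifted, and the measured wrist forces stayed under 2 N.

- **Rings:** the last scene-camera check had them lying flat and apart, tops at about 0.029 m. Their centres in the board frame were (-0.071, 0.271), (0.076, 0.256) and (0.005, 0.232) m, all inside the pan walls and clear of the board.
- **Ramekin:** it was at the same pixel position in the top view as at the start.
- **Not measured:** the bottle and scraper were not measured again; the arm stayed away from both.
- **Partial check:** the arm hid part of the pan from the top camera at the end, so that view confirmed only the large ring, within 3 mm of the scene camera.

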